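# Snap the spare-battery box lid shut all round

### The job

The lid of the clear spare-battery box is laid on but its four white rim sections still stand up. Press them down with a fingertip one after another until each clicks shut: begin with the section that has the orange tab, then go round clockwise as seen from above. Only press: leave the box standing flat where it is, do not lift or push it about, and do not disturb the other things on the table.

Things in the scene. Friction and masses are not known exactly. Their poses are not given: they have to be found in the camera images.
- storage_box: loose clear-walled box with battery cells inside, 0.45 to 0.8 kg, 164 x 124 mm over its lid (long along x), 62 mm high shut. Origin under its centre, z up, +x towards the orange tab. Lid: fixed blue panel and corners, top at 60 mm; four white rim sections 26 mm deep, 4 mm thick, hinged on their inner edges 56 mm (short sides) and 36 mm (long sides) from the centre; wall faces at 76 and 56 mm
- rim_1 (a joint): white lid rim section 1, 66 mm long, on the box's +x short side, the one with the orange pull tab sticking out 17 mm. 0 = sprung up (outer edge about 10 mm high), 0.36 rad = shut, level. Over-centre snap: resists with about 6 to 10 N at its press point at first, ever less up to 0.24 rad; beyond that it clicks shut and stays; released earlier it springs back to 0
- rim_1_press (a point): point to press on rim section 1: on its upper face, middle of its length, 16 mm out from its hinge; it moves with the section and lies 61 mm above the box's underside when shut (about 66 mm when up)
- rim_2 (a joint): white lid rim section 2, 106 mm long, on the box's -y long side, next clockwise from above after section 1. 0 = sprung up (outer edge about 10 mm high), 0.36 rad = shut, level. Over-centre snap: resists with about 6 to 10 N at its press point at first, ever less up to 0.24 rad; beyond that it clicks shut and stays; released earlier it springs back to 0
- rim_2_press (a point): point to press on rim section 2: on its upper face, middle of its length, 16 mm out from its hinge; it moves with the section and lies 61 mm above the box's underside when shut (about 66 mm when up)
- rim_3 (a joint): white lid rim section 3, 66 mm long, on the box's -x short side. 0 = sprung up (outer edge about 10 mm high), 0.36 rad = shut, level. Over-centre snap: resists with about 6 to 10 N at its press point at first, ever less up to 0.24 rad; beyond that it clicks shut and stays; released earlier it springs back to 0
- rim_3_press (a point): point to press on rim section 3: on its upper face, middle of its length, 16 mm out from its hinge; it moves with the section and lies 61 mm above the box's underside when shut (about 66 mm when up)
- rim_4 (a joint): white lid rim section 4, 106 mm long, on the box's +y long side. 0 = sprung up (outer edge about 10 mm high), 0.36 rad = shut, level. Over-centre snap: resists with about 6 to 10 N at its press point at first, ever less up to 0.24 rad; beyond that it clicks shut and stays; released earlier it springs back to 0
- rim_4_press (a point): point to press on rim section 4: on its upper face, middle of its length, 16 mm out from its hinge; it moves with the section and lies 61 mm above the box's underside when shut (about 66 mm when up)
- disc_spindle: loose stack of discs on a black spindle base, 132 mm across, 52 mm high; origin at the centre of its underside; stands on one side of the radio, the storage box on the other
- cassette_1: loose black tape cassette 64 x 100 x 12 mm lying in front of the radio; origin under its centre
- usb_stick: loose blue USB stick 95 x 27 x 14 mm with a ring; origin under its centre
- battery_a: loose green and white battery cell standing upright, 15 mm across, 50 mm high; origin under its centre

How it is judged:
By the outcome, as a careful person would: the job done as asked, in the order asked, and still so for the second after the job is handed in, with the robot touching nothing.
It also fails if it takes over 48 s, if anything falls off the work surface, if the arm or the gripper's body presses on something with over 40 N, if the wrist force passes 120 N, or if a joint passes its speed limit or range.

### The arm

A 6-joint arm with a two-finger parallel gripper is mounted at the origin on a cart in front of the work surface, level with it; the furniture and walls round the work are solid. World frame = base frame: x ahead of the robot, y to its left, z up, the work surface at z = 0. Lengths are in m, angles in rad, forces in N, time in s.
With the tool pointing down it reaches from about 0.375 to 0.9 m from the base axis. Payload 3.1 kg.
Tool frame: the origin (TCP) lies on the centre line of the jaws, within the pads' length; the fingertips stand 8 mm ahead of it and the grasp point (between the pads) lies 11 mm behind it; z points along the fingers, y is the line along which they close (so a half turn about z gives the same grasp; the last joint's range is limited). The gripper opens to 85 mm and grips with 20 to 120 N. Pads are 22 mm wide; open, the fingers measure 114 mm over their backs; the gripper's body (76 mm by 85 mm) begins 54 mm behind the grasp point. The pads swing forward as they close: fully open they stand 13 mm farther back than shut.
Start: joints at [-1.442, 0.527, 1.433, -0, 1.181, -0.178], TCP at [0.189, -0.596, 0.239] pointing down, gripper open.
Joint ranges: [-3.08, 3.08], [-0.75, 2.2], [0.22, 2.44], [-1.43, 4.57], [0, 2.65], [-2.85, 2.85]. Speed limits (rad/s): [2.79, 2.79, 3.14, 3.14, 3.14, 3.14].

### API

Orientations are given as a unit quaternion [x, y, z, w].
In Python, from station import * gives the robot as it stands.
- The arm moves only by the tool play_rows, never from a script. Its argument "rows" is a list of rows, each a list of 3 entries, a list of its own where there are three numbers: the turn, a rotation vector about the tool's x, y, z in degrees, then the shift along the tool's x, y, z in mm, then the closure, from 0 (fully open) to 1 (shut). In form: [[[ax, ay, az], [dx, dy, dz], jaw], ...]. A call has 1 to 12 rows; each row shifts and turns the commanded pose from where the row before left it, along the tool's axes as they then stand; what a row does not reach is not made up. A row lasts 1/12 s, in which the tool goes at most 41.7 mm and 7.16 degrees, less where a joint would pass 70% of its speed; a pose out of reach is approached as far as the arm can. A call with a gripper value outside its range is refused whole. The fingers move at their own pace and stop on an object; "grip_force" is the grip in N (left out, the last holds). Time passes only in rows, so rows that do not move let the fingers close. It gives the time, the measured TCP pose, the force, the opening and the grip force at its end, in the units of the state.
- sense(): the state, without advancing time (a new reading comes with each control period).
- snapshot(name): name is "side" or "top" or "wrist"; returns (picture, depth): 480x640x3 uint8, red, green, blue; 480x640 float32, m along the optical axis (not along the pixel's ray), 0 where there is no reading.
- get_calibration(name): a dict with "vfov" (degrees; the focal length in pixels is half the picture's height over the tangent of half this angle, whatever the lens; pixels are square), "cx", "cy" (the principal point, pixels), "xyz" and "attitude" of the camera in the world. Camera axes: x right, y down, z forward; pixel columns grow to the right and rows downward; lengths in m; the calibration is good to about 2 mm. A picture is of the moment at which its call begins: read the wrist's pose just before it. get_calibration takes no time and is no camera call; for the wrist camera it gives the pose at the moment of the call.
- sign_off(): hands the job in; it is judged then, once.
The state is a dict: "t": time; "q": joint angles; "qd": joint speeds; "tau": joint torques, N m; "tcp_pos": TCP position; "tool_rot": TCP orientation; "force": force on the tool from outside, world axes, zero at the start; "ft_torque": the same for the moment, N m; "finger_gap": opening from 0.0 (shut) to 1.0 (fully open); "gripper_force": force on a finger pad.
Only numpy, scipy, OpenCV 4.12 (cv2) and the standard library are available. Lean on these libraries where they do the work, as an engineer would, in place of code of your own. Each camera call takes 0.05 s, during which the arm holds its last target. There are 200 camera calls.

## Working session

There is one attempt and no reset: what is moved stays moved. The work goes in short steps, Python scripts to look and compute and a tool call to move; the robot and the scene stay as the last step left them, time stands still between calls to the robot, and variables do not carry over. Pictures are saved under pics/ and viewed, at most 10 in all, crops included, and the job is handed in when it is done.

Besides the shell and the picture viewer there is one more tool, called in YAML: its name, and indented under it one key for each argument. play_rows: Moves the arm, as the interface text tells. Its arguments: {"type":"object","properties":{"rows":{"type":"array","items":{"type":"array"}},"grip_force":{"type":"number"}},"required":["rows"]}

```bash
mkdir -p pics; cat > h.py <<'E'
from station import *
import numpy as np, cv2
from scipy.spatial.transform import Rotation as R
def cam(n):
    c=get_calibration(n); f=240/np.tan(np.radians(c['vfov'])/2); return c,f
def rot(a):
    a=np.array(a); return a if a.shape==(3,3) else R.from_quat(a).as_matrix()
def cloud(n,d):
    c,f=cam(n); v,u=np.mgrid[:480,:640]
    P=np.stack([(u-c['cx'])/f*d,(v-c['cy'])/f*d,d],-1)
    return P@rot(c['attitude']).T+np.array(c['xyz'])
def ray(n,u,v,z):
    c,f=cam(n); r=rot(c['attitude'])@np.array([(u-c['cx'])/f,(v-c['cy'])/f,1]); o=np.array(c['xyz'])
    return o+r*(z-o[2])/r[2]
E
python3 - <<'E'
from h import *
print(sense()); 
for n in ['top','side']:
    print(get_calibration(n))
    p,d=snapshot(n); cv2.imwrite(f'pics/{n}0.png',p[:,:,::-1]); np.save(n+'.npy',d); np.save(n+'p.npy',p)
E
```

```text
{'t': 0.0, 'q': array([-1.44250335e+00,  5.28472172e-01,  1.43387848e+00, -5.12887986e-06,
        1.18140730e+00, -1.78484381e-01]), 'qd': array([ 0.00149563,  0.00063077,  0.00139192, -0.00059102,  0.00052041,
       -0.00181194]), 'tau': array([ 3.41041994e-05, -4.42355525e+01, -1.78024524e+01, -2.93497906e-04,
        8.45317292e-03,  7.95514609e-06]), 'tcp_pos': array([ 0.18868903, -0.5951142 ,  0.23833749]), 'tool_rot': array([ 9.88258275e-01,  1.52788772e-01,  2.47962786e-05, -1.08236609e-03]), 'force': array([-0.23520461, -0.02031112, -0.95640082]), 'ft_torque': array([-0.00349651, -0.0061602 , -0.05491963]), 'gripper_force': 0.0, 'finger_gap': 0.9975987479300276}
{'vfov': 44.86696848665745, 'cx': 317.3336794844836, 'cy': 239.3459599800324, 'xyz': array([ 0.18335409, -0.2092529 ,  1.81361731]), 'attitude': array([-0.69417118,  0.71502432, -0.02455397,  0.07914357])}
{'vfov': 54.569530833640066, 'cx': 314.20276959703057, 'cy': 241.5193792987149, 'xyz': array([ 0.46383217, -1.25528067,  0.84101694]), 'attitude': array([ 0.88098889,  0.00196076, -0.00448538, -0.47311164])}
```

View pics/top0.png

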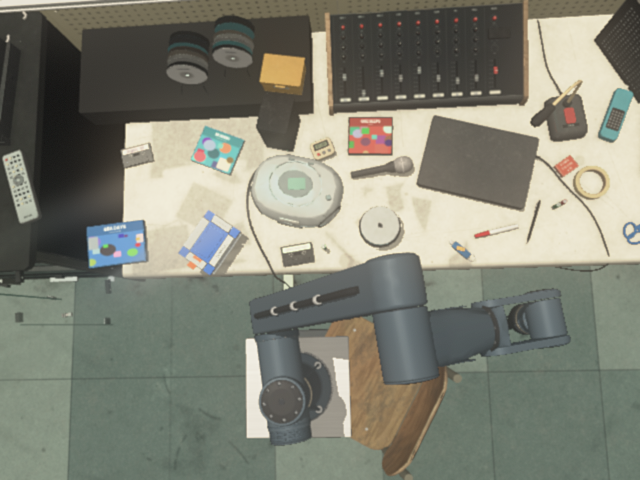

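View pics/side0.png

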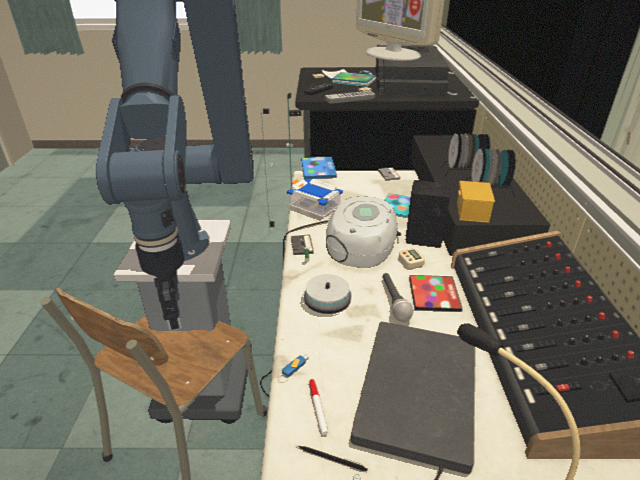

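The top picture shows the box at about (211,242) on the robot's left, and the base at about (285,400). The side picture shows it at (315,195), left of the radio.

```bash
python3 - <<'E'
from h import *
p=np.load('topp.npy'); d=np.load('top.npy')
C=cloud('top',d)
x0,y0,x1,y1=165,195,260,285
c=p[y0:y1,x0:x1]; hsv=cv2.cvtColor(c,cv2.COLOR_RGB2HSV)
b=((hsv[...,0]>100)&(hsv[...,0]<130)&(hsv[...,1]>120)).astype(np.uint8)
n,l,s,ce=cv2.connectedComponentsWithStats(b)
for i in range(1,n):
    if s[i,4]>15: print('blue',s[i],ce[i]+[x0,y0])
i=1+np.argmax(s[1:,4]); pts=cv2.findNonZero((l==i).astype(np.uint8)).astype(np.float32)+np.float32([x0,y0])
r=cv2.minAreaRect(pts); print(r)
for q in cv2.boxPoints(r): print(ray('top',*q,.06).round(4))
print('c',ray('top',*r[0],.06)); 
o=((hsv[...,0]>5)&(hsv[...,0]<20)&(hsv[...,1]>120)); v,u=np.nonzero(o); print('orange',len(u),u.mean()+x0,v.mean()+y0, ray('top',u.mean()+x0,v.mean()+y0,.063))
m=(l==i); print('depth z', np.median(C[y0:y1,x0:x1][m],0))
a=cv2.resize(c[:,:,::-1],None,fx=6,fy=6,interpolation=cv2.INTER_CUBIC); cv2.imwrite('pics/c1.png',a)
E
```

```text
((209.75001525878906, 271.7500305175781), (0.7071067094802856, 1.4142134189605713), 45.0)
[0.3555 0.2605 0.06  ]
[0.3584 0.2574 0.06  ]
[0.3569 0.2558 0.06  ]
[0.3539 0.259  0.06  ]
c [0.35615517 0.25819626 0.06      ]
orange 42 192.97619047619048 263.0 [0.38459496 0.31020473 0.063     ]
depth z [0.3553503  0.2575579  0.06008786]
```

View pics/c1.png

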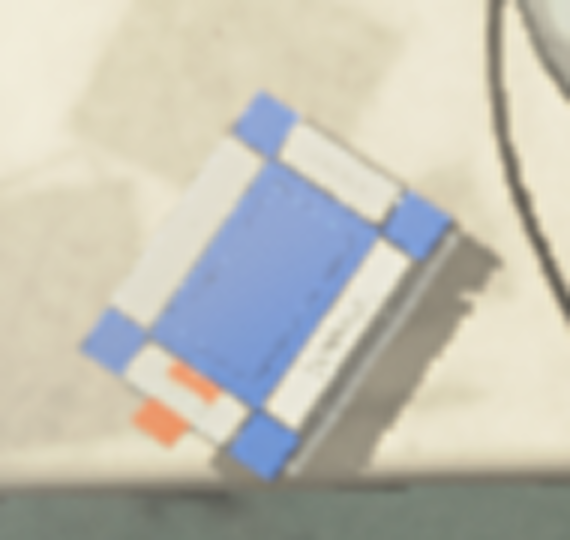

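The crop shows the orange tab on the lower-left short side, with lid corners at crop px (263,90), (455,225), (265,480) and (80,345). Clockwise, the upper-left long side comes next. I'll measure the pose with a better mask.

```bash
cat >> h.py <<'E'
def lid(n,p,box,smin=70):
    x0,y0,x1,y1=box; c=p[y0:y1,x0:x1]; hsv=cv2.cvtColor(np.ascontiguousarray(c),cv2.COLOR_RGB2HSV)
    b=((hsv[...,0]>100)&(hsv[...,0]<130)&(hsv[...,1]>smin)).astype(np.uint8)
    nn,l,s,ce=cv2.connectedComponentsWithStats(b)
    pts=np.concatenate([cv2.findNonZero((l==i).astype(np.uint8))[:,0] for i in range(1,nn) if s[i,4]>30])+[x0,y0]
    W=np.array([ray(n,u,v,.06)[:2] for u,v in pts])
    r=cv2.minAreaRect((W*1000).astype(np.float32)); return r,W
E
python3 - <<'E'
from h import *
p=np.load('topp.npy')
r,W=lid('top',p,(165,195,260,285)); print(r,W.mean(0)); B=cv2.boxPoints(r); print(B)
cc=np.array(r[0])/1e3; t=ray('top',165+160/6,195+422/6,.067)[:2]
s=[(B[i]-B[(i+1)%4]) for i in range(4)]; L=max(s,key=np.linalg.norm); L=L/np.linalg.norm(L)
if L@(t-cc)<0: L=-L
th=np.arctan2(L[1],L[0]); print('theta',np.degrees(th),'tab',t, np.linalg.norm(t-cc))
for k,dd in enumerate([.072,.052,.072,.052]):
    a=th-k*np.pi/2; print(k+1,(cc+dd*np.array([np.cos(a),np.sin(a)])).round(4))
print(rot(sense()['tool_rot']).round(3))
E
```

```text
((448.3922119140625, 261.0333251953125), (121.08866119384766, 161.2416534423828), 54.52362060546875) [0.44726826 0.26021915]
[[347.6003  258.51843]
 [478.9082  164.93907]
 [549.1841  263.54822]
 [417.87622 357.12756]]
theta 144.5236 tab [0.37704248 0.31307413] 0.0883121152981432
1 [0.3898 0.3028]
2 [0.4786 0.3034]
3 [0.507  0.2192]
4 [0.4182 0.2187]
[[ 0.953  0.302 -0.   ]
 [ 0.302 -0.953  0.002]
 [ 0.    -0.002 -1.   ]]
```

play_rows:
  rows:
    - [[0,0,0],[32.5,-11.5,-7.5],1]
    - [[0,0,0],[32.5,-11.5,-7.5],1]
    - [[0,0,0],[32.5,-11.5,-7.5],1]
    - [[0,0,0],[32.5,-11.5,-7.5],1]
    - [[0,0,0],[32.5,-11.5,-7.5],1]
    - [[0,0,0],[32.5,-11.5,-7.5],1]
    - [[0,0,0],[32.5,-11.5,-7.5],1]
    - [[0,0,0],[32.5,-11.5,-7.5],1]
    - [[0,0,0],[32.5,-11.5,-7.5],1]
    - [[0,0,0],[32.5,-11.5,-7.5],1]
    - [[0,0,0],[32.5,-11.5,-7.5],1]
    - [[0,0,0],[32.5,-11.5,-7.5],1]

```text
t: 1.1
tcp_pos: [0.5199, -0.3449, 0.3292]
tool_rot: [0.988, 0.153, -0.0, -0.0]
force: [-0.2, -0.8, -1.0]
finger_gap: 0.004
gripper_force: 0.0
```

play_rows:
  rows:
    - [[0,0,0],[6.5,-33.2,0],1]
    - [[0,0,0],[6.5,-33.2,0],1]
    - [[0,0,0],[6.5,-33.2,0],1]
    - [[0,0,0],[6.5,-33.2,0],1]
    - [[0,0,0],[6.5,-33.2,0],1]
    - [[0,0,0],[6.5,-33.2,0],1]
    - [[0,0,0],[6.5,-33.2,0],1]
    - [[0,0,0],[6.5,-33.2,0],1]
    - [[0,0,0],[6.5,-33.2,0],1]
    - [[0,0,0],[6.5,-33.2,0],1]
    - [[0,0,0],[6.5,-33.2,0],1]
    - [[0,0,0],[6.5,-33.2,0],1]

```text
t: 2.1
tcp_pos: [0.4721, 0.0585, 0.329]
tool_rot: [0.988, 0.153, -0.0, -0.0]
force: [-0.4, -0.2, 0.3]
finger_gap: -0.002
gripper_force: 0.0
```

play_rows:
  rows:
    - [[0,0,0],[6.5,-33.2,0],1]
    - [[0,0,0],[6.5,-33.2,0],1]
    - [[0,0,0],[6.5,-33.2,0],1]
    - [[0,0,0],[6.5,-33.2,0],1]
    - [[0,0,-6.2],[0,0,0],1]
    - [[0,0,-6.2],[0,0,0],1]
    - [[0,0,-6.2],[0,0,0],1]
    - [[0,0,-6.2],[0,0,0],1]
    - [[0,0,-6.2],[0,0,0],1]
    - [[0,0,-6.2],[0,0,0],1]
    - [[0,0,0],[0,0,0],1]

```text
t: 3.02
tcp_pos: [0.4572, 0.1913, 0.3289]
tool_rot: [0.887, 0.461, -0.001, -0.0]
force: [0.4, -0.6, 0.3]
finger_gap: 0.0
gripper_force: 0.0
```

```bash
python3 - <<'E'
from h import *
s=sense(); print(s['t'],s['tcp_pos'],rot(s['tool_rot']).round(3),s['force'],s['q'].round(2)); print(get_calibration('wrist'))
p,d=snapshot('wrist'); cv2.imwrite('pics/w1.png',p[:,:,::-1]); np.save('wp.npy',p)
np.save('w.npy',d)
E
```

```text
3.0167 [0.45722644 0.19134464 0.32889376] [[ 0.575  0.818 -0.001]
 [ 0.818 -0.575 -0.   ]
 [-0.001 -0.001 -1.   ]] [ 0.4374506  -0.6192802   0.27705768] [0.17 0.25 1.63 0.   1.27 0.78]
{'vfov': 59.411993175417706, 'cx': 323.1535432250895, 'cy': 238.70562809631141, 'xyz': array([0.50074672, 0.25323332, 0.46332604]), 'attitude': array([ 0.94278286, -0.29862054, -0.04516886,  0.14123041])}
```

View pics/w1.png

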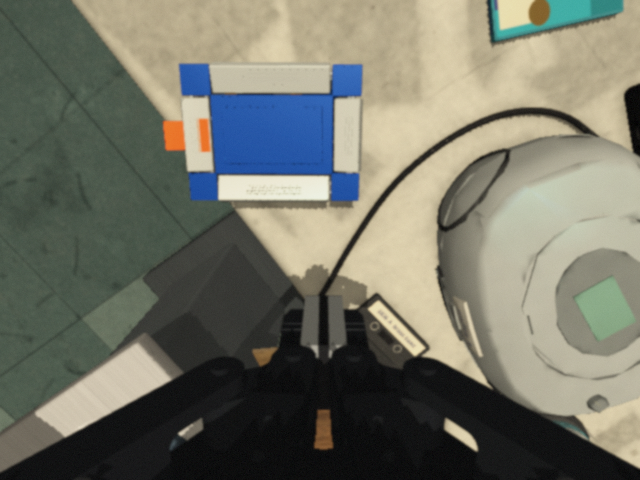

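The wrist view shows the lid whole, spanning (180–362, 63–203), with the tab at left (180,135) and the fingers at (322,330). I'll refine the pose from it.

```bash
python3 - <<'E'
from h import *
p=np.load('wp.npy')
r,W=lid('wrist',p,(150,40,390,225),120); print(r); B=cv2.boxPoints(r); cc=np.array(r[0])/1e3
t=ray('wrist',174,135,.067)[:2]
s=[(B[i]-B[(i+1)%4]) for i in range(4)]; L=max(s,key=np.linalg.norm); L=L/np.linalg.norm(L)
if L@(t-cc)<0: L=-L
th=np.arctan2(L[1],L[0]); print('theta',np.degrees(th),cc)
S=sense(); M=rot(S['tool_rot']); cur=S['tcp_pos'].copy()
print('tool x yaw',np.degrees(np.arctan2(M[1,0],M[0,0])))
for k,dd in enumerate([.071,.051,.071,.051]):
    a=th-k*np.pi/2; w=np.r_[cc+dd*np.array([np.cos(a),np.sin(a)]),cur[2]]; print(k+1,w.round(4),'tool step mm',((w-cur)@M*1e3).round(1)); cur=w
E
```

```text
Traceback (most recent call last):
  File "h.py", line 20, in lid
    W=np.array([ray(n,u,v,.06)[:2] for u,v in pts])
                ~~~^^^^^^^^^^^
  File "h.py", line 13, in ray
    c,f=cam(n); r=rot(c['attitude'])@np.array([(u-c['cx'])/f,(v-c['cy'])/f,1]); o=np.array(c['xyz'])
        ~~~^^^
  File "h.py", line 5, in cam
    c=get_calibration(n); f=240/np.tan(np.radians(c['vfov'])/2); return c,f
ValueError: time passes only in moves, steps and waits
```

```bash
sed -i 's/^def cam(n):/import functools\n@functools.lru_cache\ndef cam(n):/' h.py; cat > m.py <<'E'
from h import *
p=np.load('wp.npy')
r,W=lid('wrist',p,(150,40,390,225),120); print(r); B=cv2.boxPoints(r); cc=np.array(r[0])/1e3
t=ray('wrist',174,135,.067)[:2]
s=[(B[i]-B[(i+1)%4]) for i in range(4)]; L=max(s,key=np.linalg.norm); L=L/np.linalg.norm(L)
if L@(t-cc)<0: L=-L
th=np.arctan2(L[1],L[0]); print('theta',np.degrees(th),cc)
S=sense(); M=rot(S['tool_rot']); cur=S['tcp_pos'].copy()
print('tool x yaw',np.degrees(np.arctan2(M[1,0],M[0,0])))
for k,dd in enumerate([.071,.051,.071,.051]):
    a=th-k*np.pi/2; w=np.r_[cc+dd*np.array([np.cos(a),np.sin(a)]),cur[2]]; print(k+1,w.round(4),'tool step mm',((w-cur)@M*1e3).round(1)); cur=w
E
python3 m.py
```

```text
((448.4952392578125, 262.2186584472656), (123.14693450927734, 163.06809997558594), 54.354129791259766)
theta 144.35413 [0.44849524 0.26221866]
tool x yaw 54.657139373850455
1 [0.3908 0.3036 0.329 ] tool step mm [  53.1 -119.2    0. ]
2 [0.4782 0.3037 0.329 ] tool step mm [50.6 71.3 -0.1]
3 [0.5062 0.2208 0.329 ] tool step mm [-51.4  70.7  -0. ]
4 [0.4188 0.2208 0.329 ] tool step mm [-50.6 -71.3   0.1]
```

play_rows:
  rows:
    - [[0,0,0],[13.3,-29.8,0],1]
    - [[0,0,0],[13.3,-29.8,0],1]
    - [[0,0,0],[13.3,-29.8,0],1]
    - [[0,0,0],[13.2,-29.8,0],1]
    - [[0,0,0],[0,0,36],1]
    - [[0,0,0],[0,0,36],1]
    - [[0,0,0],[0,0,36],1]
    - [[0,0,0],[0,0,36],1]
    - [[0,0,0],[0,0,36],1]
    - [[0,0,0],[0,0,36],1]
    - [[0,0,0],[0,0,20],1]
    - [[0,0,0],[0,0,0],1]

```text
t: 4.07
tcp_pos: [0.3881, 0.302, 0.0894]
tool_rot: [0.889, 0.459, -0.005, -0.0]
force: [-0.0, 0.3, -0.9]
finger_gap: 0.004
gripper_force: 0.0
```

```bash
python3 - <<'E'
from h import *
s=sense(); print(s['t'],s['tcp_pos'],s['force'])
p,d=snapshot('wrist'); cv2.imwrite('pics/w2.png',p[:,:,::-1])
E
```

```text
4.0667 [0.38812488 0.3020468  0.08935439] [-0.00520757  0.31324812 -0.88164196]
```

View pics/w2.png

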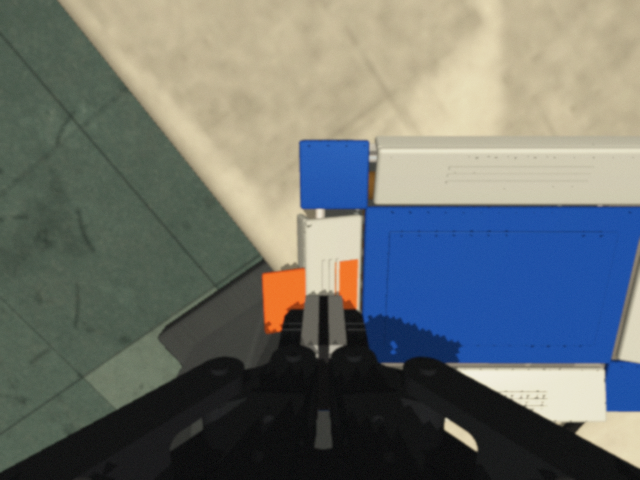

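The tip is over rim 1 at about (322,300), with the tab on its left; it needs only a small correction before pressing.

play_rows:
  rows:
    - [[0,0,0],[3,1,0],1]
    - [[0,0,0],[0,0,3],1]
    - [[0,0,0],[0,0,3],1]
    - [[0,0,0],[0,0,2],1]
    - [[0,0,0],[0,0,2],1]
    - [[0,0,0],[0,0,1],1]
    - [[0,0,0],[0,0,1],1]
    - [[0,0,0],[0,0,1],1]
    - [[0,0,0],[0,0,1],1]

```text
t: 4.87
tcp_pos: [0.3934, 0.3054, 0.0793]
tool_rot: [0.888, 0.46, 0.0, -0.0]
force: [0.1, 0.2, -0.0]
finger_gap: 0.003
gripper_force: 0.0
```

play_rows:
  rows:
    - [[0,0,0],[-3,-1,0],1]
    - [[0,0,0],[0,0,1],1]
    - [[0,0,0],[0,0,1],1]
    - [[0,0,0],[0,0,1],1]
    - [[0,0,0],[0,0,1],1]
    - [[0,0,0],[0,0,1],1]

```text
t: 5.37
tcp_pos: [0.3904, 0.3036, 0.0748]
tool_rot: [0.888, 0.46, -0.0, -0.0]
force: [-1.5, -0.2, 6.1]
finger_gap: -0.002
gripper_force: 2.6
```

Contact; continuing down.

play_rows:
  rows:
    - [[0,0,0],[0,0,1],1]
    - [[0,0,0],[0,0,1],1]
    - [[0,0,0],[0,0,1],1]
    - [[0,0,0],[0,0,0],1]

```text
t: 5.7
tcp_pos: [0.3909, 0.3035, 0.0711]
tool_rot: [0.888, 0.46, 0.0, 0.0]
force: [0.4, 0.4, 0.6]
finger_gap: 0.002
gripper_force: 0.0
```

play_rows:
  rows:
    - [[0,0,0],[0,0,-12],1]
    - [[0,0,0],[0,0,-12],1]
    - [[0,0,0],[16.9,23.8,0],1]
    - [[0,0,0],[16.9,23.8,0],1]
    - [[0,0,0],[16.8,23.7,0],1]
    - [[0,0,0],[0,0,0],1]
    - [[0,0,0],[0,0,0],1]

```text
t: 6.28
tcp_pos: [0.4802, 0.3035, 0.0951]
tool_rot: [0.888, 0.459, 0.001, 0.0]
force: [-1.0, 0.1, 0.1]
finger_gap: 0.003
gripper_force: 0.0
```

```bash
python3 - <<'E'
from h import *
s=sense(); print(s['t'],s['tcp_pos'],s['force'])
p,d=snapshot('side'); C=cloud('side',d)
th=np.radians(144.35); c=np.array([.4485,.2622]); e=np.array([[np.cos(th),np.sin(th)],[-np.sin(th),np.cos(th)]])
q=(C[...,:2]-c)@e.T
for k,(ax,sg,o) in enumerate([(0,1,.075),(1,-1,.055),(0,-1,.075),(1,1,.055)]):
    m=(abs(q[...,ax]*sg-o)<.005)&(abs(q[...,1-ax])<.03)&(C[...,2]>.05)&(C[...,2]<.08)&(d>0)
    print(k+1,m.sum(),np.median(C[...,2][m]) if m.any() else None)
cv2.imwrite('pics/s2.png',cv2.resize(p[150:250,260:380,::-1],None,fx=6,fy=6))
E
```

```text
6.2833 [0.48022396 0.30348104 0.09508487] [-0.95837418  0.12976311  0.07739828]
1 19 0.06074562812356099
2 27 0.06789435293625978
3 24 0.06827554940401842
4 31 0.06601622400249463
```

View pics/s2.png

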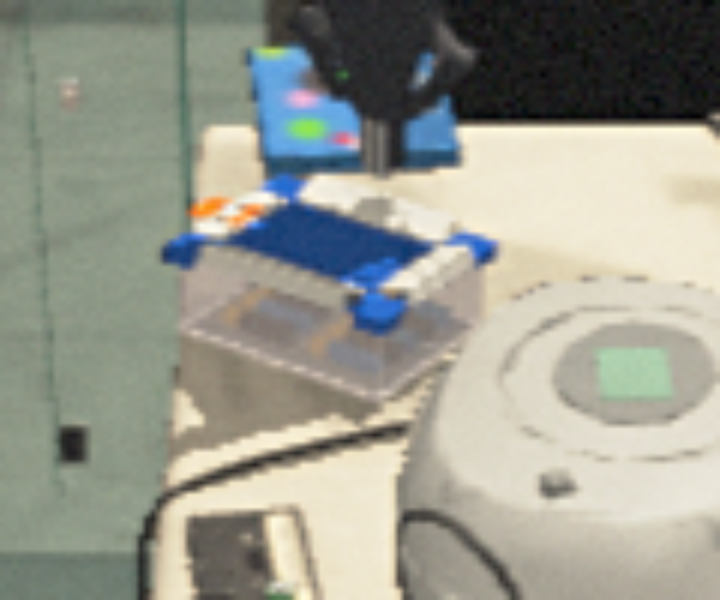

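Rim 1 reads 61 mm (shut) and the other three about 67 mm (up). The picture shows the tab section level at crop (230,210) and the finger over rim 2. Pressing rim 2.

play_rows:
  rows:
    - [[0,0,0],[0,0,6],1]
    - [[0,0,0],[0,0,6],1]
    - [[0,0,0],[0,0,4],1]
    - [[0,0,0],[0,0,1],1]
    - [[0,0,0],[0,0,1],1]
    - [[0,0,0],[0,0,1],1]
    - [[0,0,0],[0,0,1],1]
    - [[0,0,0],[0,0,1],1]
    - [[0,0,0],[0,0,1],1]
    - [[0,0,0],[0,0,1],1]
    - [[0,0,0],[0,0,1],1]
    - [[0,0,0],[0,0,0],1]

```text
t: 7.33
tcp_pos: [0.4781, 0.3034, 0.0708]
tool_rot: [0.888, 0.46, -0.0, 0.0]
force: [-0.2, 0.6, -0.2]
finger_gap: -0.0
gripper_force: 0.0
```

play_rows:
  rows:
    - [[0,0,0],[0,0,-12],1]
    - [[0,0,0],[0,0,-12],1]
    - [[0,0,0],[-17.1,23.6,0],1]
    - [[0,0,0],[-17.1,23.6,0],1]
    - [[0,0,0],[-17.2,23.5,0],1]
    - [[0,0,0],[0,0,0],1]
    - [[0,0,0],[0,0,0],1]

```text
t: 7.92
tcp_pos: [0.5073, 0.2195, 0.096]
tool_rot: [0.889, 0.459, 0.0, 0.0]
force: [-0.7, -0.3, -0.2]
finger_gap: -0.004
gripper_force: 0.0
```

```bash
cat > chk.py <<'E'
from h import *
s=sense(); print(s['t'],s['tcp_pos'],s['force'])
p,d=snapshot('side'); C=cloud('side',d)
th=np.radians(144.35); c=np.array([.4485,.2622]); e=np.array([[np.cos(th),np.sin(th)],[-np.sin(th),np.cos(th)]])
q=(C[...,:2]-c)@e.T
for k,(ax,sg,o) in enumerate([(0,1,.075),(1,-1,.055),(0,-1,.075),(1,1,.055)]):
    m=(abs(q[...,ax]*sg-o)<.005)&(abs(q[...,1-ax])<.03)&(C[...,2]>.05)&(C[...,2]<.08)&(d>0)
    print(k+1,m.sum(),np.median(C[...,2][m]) if m.any() else None)
cv2.imwrite('pics/s_last.png',cv2.resize(p[150:250,260:380,::-1],None,fx=6,fy=6))
E
python3 chk.py
```

```text
7.9167 [0.50732409 0.2194897  0.09595716] [-0.71609113 -0.25525335 -0.1970684 ]
1 15 0.06222494665182787
2 14 0.06205210570326847
3 20 0.06728298087562862
4 35 0.06155018524166189
```

Rim 2 is shut, but rim 4's reading is ambiguous, so I'll recheck it.

```bash
python3 chk.py; python3 - <<'E'
from h import *
th=np.radians(144.35); c=np.array([.4485,.2622]); e=np.array([[np.cos(th),np.sin(th)],[-np.sin(th),np.cos(th)]])
for n in ['wrist','top','side']:
    p,d=snapshot(n); C=cloud(n,d); q=(C[...,:2]-c)@e.T
    for k,(ax,sg,w) in enumerate([(0,1,.056),(1,-1,.036),(0,-1,.056),(1,1,.036)]):
        out=[]
        for a in (.004,.010,.016,.022):
            m=(abs(q[...,ax]*sg-w-a)<.003)&(abs(q[...,1-ax])<.03)&(C[...,2]>.05)&(C[...,2]<.08)&(d>0)
            out.append((int(m.sum()),round(float(np.median(C[...,2][m]))*1e3,1) if m.any() else None))
        print(n,k+1,out)
    if n=='wrist': cv2.imwrite('pics/w3.png',p[:,:,::-1])
E
```

```text
7.9667 [0.5067223  0.22044589 0.09580655] [-0.53515445  0.08641592  0.09370253]
1 16 0.06139170079206824
2 12 0.061966385087611375
3 20 0.06826048364487963
4 34 0.06603948358939743
wrist 1 [(2090, 60.5), (1483, 61.0), (641, 60.9), (65, 60.7)]
wrist 2 [(1478, 60.6), (2139, 60.8), (2236, 60.9), (2335, 60.8)]
wrist 3 [(1073, 62.6), (977, 65.0), (929, 67.3), (963, 68.6)]
wrist 4 [(1216, 62.4), (793, 64.9), (402, 67.2), (71, 68.6)]
top 1 [(30, 60.4), (25, 61.5), (22, 61.1), (19, 58.9)]
top 2 [(0, None), (0, None), (0, None), (0, None)]
top 3 [(17, 63.7), (19, 64.3), (17, 64.5), (20, 67.8)]
top 4 [(29, 62.4), (36, 64.9), (32, 66.3), (44, 65.0)]
side 1 [(14, 61.6), (13, 61.4), (12, 61.3), (8, 61.6)]
side 2 [(14, 60.9), (12, 61.8), (11, 62.1), (4, 61.7)]
side 3 [(5, 64.0), (8, 65.8), (9, 68.1), (19, 67.7)]
side 4 [(6, 63.9), (2, 66.1), (9, 67.7), (39, 62.2)]
```

View pics/s_last.png

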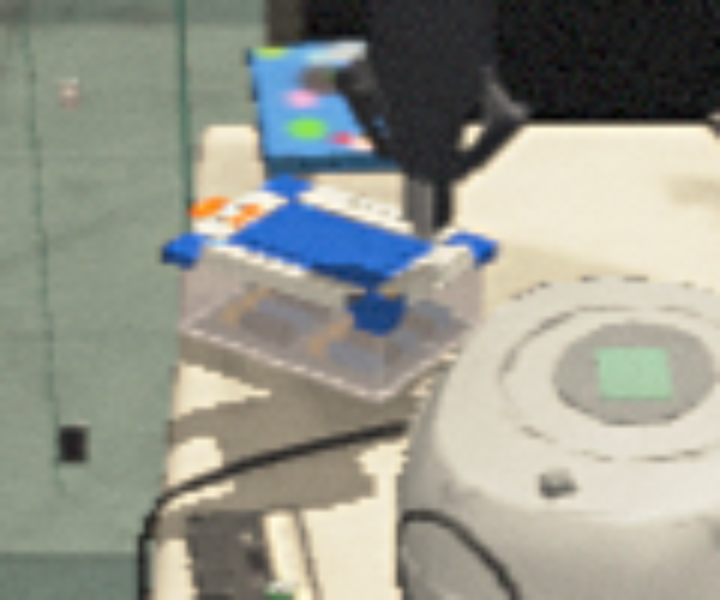

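The picture shows rims 1 and 2 level, and the finger behind rim 3 at crop (425,205). The wrist depth confirms 1 and 2 shut (61 mm) and 3 and 4 still up (68.6 mm at the outer edge). Pressing 3, then 4.

play_rows:
  rows:
    - [[0,0,0],[0,0,6],1]
    - [[0,0,0],[0,0,6],1]
    - [[0,0,0],[0,0,4],1]
    - [[0,0,0],[0,0,1],1]
    - [[0,0,0],[0,0,1],1]
    - [[0,0,0],[0,0,1],1]
    - [[0,0,0],[0,0,1],1]
    - [[0,0,0],[0,0,1],1]
    - [[0,0,0],[0,0,1],1]
    - [[0,0,0],[0,0,1],1]
    - [[0,0,0],[0,0,1],1]
    - [[0,0,0],[0,0,0],1]

```text
t: 9.17
tcp_pos: [0.5066, 0.221, 0.0712]
tool_rot: [0.888, 0.46, 0.0, -0.0]
force: [-0.2, 0.5, -0.2]
finger_gap: -0.001
gripper_force: 0.0
```

play_rows:
  rows:
    - [[0,0,0],[0,0,-12],1]
    - [[0,0,0],[0,0,-12],1]
    - [[0,0,0],[-16.9,-23.8,0],1]
    - [[0,0,0],[-16.9,-23.8,0],1]
    - [[0,0,0],[-16.8,-23.7,0],1]
    - [[0,0,0],[0,0,0],1]
    - [[0,0,0],[0,0,0],1]

```text
t: 9.75
tcp_pos: [0.4169, 0.2208, 0.0951]
tool_rot: [0.888, 0.46, -0.001, -0.0]
force: [1.0, 0.1, -0.0]
finger_gap: -0.002
gripper_force: 0.0
```

```bash
cat > w.py <<'E'
from h import *
th=np.radians(144.35); c=np.array([.4485,.2622]); e=np.array([[np.cos(th),np.sin(th)],[-np.sin(th),np.cos(th)]])
for n in ['wrist','side']:
    p,d=snapshot(n); C=cloud(n,d); q=(C[...,:2]-c)@e.T
    for k,(ax,sg,w) in enumerate([(0,1,.056),(1,-1,.036),(0,-1,.056),(1,1,.036)]):
        out=[]
        for a in (.004,.010,.016,.022):
            m=(abs(q[...,ax]*sg-w-a)<.003)&(abs(q[...,1-ax])<.03)&(C[...,2]>.05)&(C[...,2]<.08)&(d>0)
            out.append((int(m.sum()),round(float(np.median(C[...,2][m]))*1e3,1) if m.any() else None))
        print(n,k+1,out)
    if n=='wrist': cv2.imwrite('pics/w4.png',p[:,:,::-1]); np.save('wp.npy',p)
E
python3 w.py
```

```text
wrist 1 [(2280, 61.2), (2221, 61.2), (2221, 61.1), (1776, 60.8)]
wrist 2 [(1885, 60.9), (2865, 61.3), (2966, 61.5), (3068, 61.4)]
wrist 3 [(1675, 60.8), (2257, 61.3), (2241, 61.5), (2208, 61.4)]
wrist 4 [(2141, 63.5), (2170, 66.0), (1584, 68.1), (403, 69.3)]
side 1 [(11, 62.6), (10, 62.1), (9, 63.0), (7, 61.5)]
side 2 [(13, 60.0), (15, 61.3), (11, 61.3), (9, 61.6)]
side 3 [(9, 60.5), (14, 61.3), (12, 61.2), (13, 62.5)]
side 4 [(3, 63.0), (6, 66.9), (8, 66.4), (33, 61.6)]
```

Rim 3 is shut. Next is rim 4, then I'll lift well clear.

play_rows:
  rows:
    - [[0,0,0],[0,0,6],1]
    - [[0,0,0],[0,0,6],1]
    - [[0,0,0],[0,0,4],1]
    - [[0,0,0],[0,0,1],1]
    - [[0,0,0],[0,0,1],1]
    - [[0,0,0],[0,0,1],1]
    - [[0,0,0],[0,0,1],1]
    - [[0,0,0],[0,0,1],1]
    - [[0,0,0],[0,0,1],1]
    - [[0,0,0],[0,0,1],1]
    - [[0,0,0],[0,0,1],1]
    - [[0,0,0],[0,0,0],1]

```text
t: 10.85
tcp_pos: [0.419, 0.2208, 0.071]
tool_rot: [0.888, 0.46, -0.0, -0.0]
force: [0.8, -0.3, -0.5]
finger_gap: -0.001
gripper_force: 0.0
```

play_rows:
  rows:
    - [[0,0,0],[0,0,-15],1]
    - [[0,0,0],[0,0,-30],1]
    - [[0,0,0],[0,0,-30],1]
    - [[0,0,0],[0,0,-30],1]
    - [[0,0,0],[0,0,-30],1]
    - [[0,0,0],[0,0,0],1]
    - [[0,0,0],[0,0,0],1]
    - [[0,0,0],[0,0,0],1]
    - [[0,0,0],[0,0,0],1]

```text
t: 11.6
tcp_pos: [0.4179, 0.2205, 0.205]
tool_rot: [0.888, 0.46, -0.002, -0.0]
force: [-0.1, 0.3, 0.3]
finger_gap: -0.001
gripper_force: 0.0
```

```bash
python3 w.py
```

```text
wrist 1 [(840, 60.7), (870, 60.9), (872, 60.9), (841, 60.7)]
wrist 2 [(818, 60.5), (1017, 60.8), (1041, 60.9), (1034, 60.7)]
wrist 3 [(756, 60.5), (881, 60.7), (870, 60.7), (849, 60.7)]
wrist 4 [(714, 60.6), (763, 60.8), (742, 60.8), (693, 60.7)]
side 1 [(17, 62.8), (10, 62.5), (10, 62.7), (10, 62.3)]
side 2 [(16, 61.2), (10, 62.9), (11, 62.1), (5, 59.5)]
side 3 [(7, 62.6), (9, 61.9), (13, 62.8), (18, 62.3)]
side 4 [(12, 61.4), (13, 61.8), (15, 62.0), (20, 61.6)]
```

View pics/w4.png

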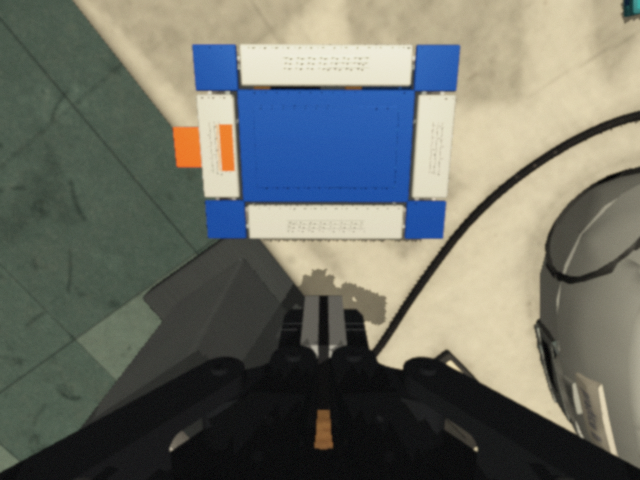

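The picture shows all four rims level around the blue panel (193–460, 43–240), and the gripper clear of the box.

```bash
python3 -c "
from station import *
print(sign_off())"
```

```text
the job is handed in; nothing more can be done
None
```

All four rim sections are pressed shut in the order asked, starting at the orange tab and going clockwise; depth readings put each at about 61 mm, the arm is clear of the box, and the job is handed in at about 12 s.

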